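Seat the humidity logger in the dry box's port

ROBOT

A 7-joint arm with a two-finger parallel gripper is mounted at the origin on the work surface. World frame = base frame: x ahead of the robot, y to its left, z up, the work surface at z = 0. Lengths are in mm, angles in rad, forces in N, time in s.
With the tool pointing down it reaches from about 400 to 900 mm from the base axis. Payload 5.6 kg.
Tool frame: the origin (TCP) lies midway between the tips of the shut fingers; the grasp point (between the pads) lies 19 mm behind it; x points along the fingers, y is the direction in which the jaws open and shut, and the axes are right-handed (so a half turn about x gives the same grasp; the last joint's range is limited). The gripper opens to 92 mm and grips with 3 to 60 N. Pads are 20 mm wide; open, the fingers measure 128 mm over their backs; the gripper's body (75 mm by 189 mm) begins 69 mm behind the grasp point.
Start: joints at [1.293, 0.468, -0.012, 1.603, 0.006, 1.071, -0.056], TCP at [151.177, -632.183, 174.692] pointing down, gripper open.
Joint ranges: [-2.53, 2.53], [-0.31, 2.02], [-1.57, 1.55], [0.28, 2.44], [-1.29, 4.43], [0.15, 1.84], [-2.92, 2.92]. Speed limits (rad/s): [2.57, 2.57, 3.14, 3.14, 3.14, 3.14, 3.14].

INTERFACE

Orientations are given as a rotation vector (axis times angle).
In Python, from cell import robot, grip, kin, viewer gives the robot as it stands. Calls block until the motion is done:
- robot.movep(position, orientation): joint-space move of the TCP to a pose.
- robot.servo_line(position, feed=150, rotation=None): straight line of the TCP; rotation=None keeps the orientation; feed is the mean speed in mm/s.
- robot.goto_joints(angles): joint-space move.
- grip(opening, newtons=None): opening from 0.0 (shut) to 1.0 (fully open); newtons is the grip in N (None keeps the last); returns when the fingers have stopped.
- robot.hold(seconds).
- kin.ik(position, orientation): joint angles nearest the present ones, or None.
- robot.observe(): the state.
- viewer.read_camera(name): name is "scene" or "side" or "wrist"; returns the picture (420x560x3 uint8, red, green, blue); there is no depth.
- viewer.camera_info(name): a dict with "camera_matrix" (3x3 intrinsics, pixels), "R" (3x3) and "t" (3): a world point X has camera coordinates R X + t. Camera axes: x right, y down, z forward; pixel columns grow to the right and rows downward; lengths in mm; the calibration is good to about 2 mm. A picture is of the moment at which its call begins: read the wrist's pose just before it. camera_info takes no time and is no camera call; for the wrist camera it gives the pose at the moment of the call.
A pose or a line that the arm cannot do raises robot.IKError and nothing moves.
- robot.job_done(): hands the job in, once; it reports no verdict.
Trained networks look in the newest picture that a camera, given by its name, has taken for a name from the list of things; names that differ only in an ending like _2 or _b are one class to them, and where a whole thing is asked for, a point or a joint stands for the part that bears it (a point fixed in the world has none). Each returns a list of dicts, best first, with "confidence" (0 to 1); they miss things now and then, are a little off and sometimes report something else, mostly with a low value. They report only what shows in the picture. A call takes as long as a camera call. They do not tell look-alikes from the thing itself.
- viewer.silhouettes(name, camera): "mask" (420x560 bool, what is visible of it).
- viewer.pinpoint(name, camera): "at" ([x, y, z] in mm, in the coordinates of the camera as it stood for that picture, good to about 4 mm: a listed point, or the origin of a listed thing).
The state is a dict: "t": time; "joints": joint angles; "joint_velocities": joint speeds; "joint_torque": joint torques, N m; "tcp_pos": TCP position; "tcp_rot": TCP orientation; "contact_force": force on the tool from outside, world axes, zero at the start; "wrist_torque": the same for the moment, N m; "grip_width": opening from 0.0 (shut) to 1.0 (fully open).
Only numpy, scipy, OpenCV 4.12 (cv2) and the standard library are available. Lean on these libraries where they do the work, as an engineer would, in place of code of your own. Each camera call takes 0.05 s, during which the arm holds its last target.

TASK

On the cover plate of the black dry-storage box for finds stands a humidity logger: the white round head on a wide steel collar and a short steel probe foot. Slide it upright across the plate, without lifting it off, to the round port (not the square one) so that its foot drops in and its collar sits flat on the plate, then let go. Do not shift the squat white canister that stands on the same plate.

Things in the scene. Friction and masses are not known exactly. Their poses are not given: they have to be found in the camera images.
- logger_mid (a point): The loose humidity logger, 0.2 kg, 76 mm tall, standing upright on the plate; the point is on its axis half-way up (38 mm above its underside). From below: steel foot 30 mm diameter, 30 mm long, lower edge bevelled 3 mm; steel collar 74 mm diameter, 6 mm thick; white round head 36 mm diameter, 40 mm tall, to grip. z is its axis, up; round, so yaw means nothing.
- port (a point): Centre of the round port's mouth, level with the cover plate's upper face: a hole 50 mm in diameter through the 10 mm plate into the hollow box, over 50 mm deep. It lies at x 0, y +95 mm of the box's frame; z up. The logger's mid point is 38 mm above this level when it stands on the plate, 8 mm when seated.
- drybox: Fixed black box with a plain aluminium cover plate, 210 mm (x) by 300 mm (y), top 80 mm above its origin (centre of its underside, on the table), turned any way round. Round port at y +95 mm; square port, 46 mm, not to be used, at y -95 mm. Logger and canister stand near mid-plate, 90 to 140 mm apart, one on the -x side, one on +x, either way; the straight way from logger to round port is free.
- canister: A bystander on the plate: loose squat white canister, 50 mm in diameter and 34 mm tall, without collar, 0.12 kg; origin at the centre of its underside. Leave it where it is.
Not all that is in view belongs to the job. Leave any blue look-alike of the part that bears logger_mid alone.

How it is judged:
By the outcome, as a careful person would: the job done as asked, in the order asked, and still so for the second after the job is handed in, with the robot touching nothing.
It also fails if it takes over 40 s, if anything falls off the work surface, if the arm or the gripper's body presses on something with over 40 N, if the wrist force passes 120 N, or if a joint passes its speed limit or range.

## Working session

There is one attempt and no reset: what is moved stays moved. The work goes in short steps, each a Python script; the robot and the scene stay as the last script left them, time stands still between calls to the robot, and variables do not carry over. Pictures are saved under pics/ and viewed, and the job is handed in when it is done.

```bash
ls; mkdir -p pics; cat > h.py <<'E'
import numpy as np, cv2
from cell import robot, grip, kin, viewer
def shot(n,f):
    im=viewer.read_camera(n); cv2.imwrite(f'pics/{f}.png',im[:,:,::-1]); return im
def c2w(ci,p): return np.array(ci["R"]).T@(np.array(p)-np.array(ci["t"]))
def ray(ci,uv,z):
    K=np.array(ci["camera_matrix"]);R=np.array(ci["R"]);t=np.array(ci["t"])
    d=R.T@np.linalg.inv(K)@np.array([uv[0],uv[1],1.]); c=-R.T@t
    return c+d*(z-c[2])/d[2]
def proj(ci,X):
    p=np.array(ci["camera_matrix"])@(np.array(ci["R"])@np.array(X)+np.array(ci["t"])); return p[:2]/p[2]
E
python3 - <<'E'
from h import *
print(robot.observe()["tcp_rot"])
for n in ["scene","side","wrist"]:
    ci=viewer.camera_info(n); shot(n,n+"0")
    for k in ["logger_mid","port","drybox","canister"]:
        print(n,k,[(np.round(c2w(ci,d["at"])),round(d["confidence"],2),np.round(proj(ci,c2w(ci,d["at"])))) for d in viewer.pinpoint(k,n)])
E
```

```text
pics
[ 2.09735614  0.24916416 -2.09801405]
scene logger_mid [(array([ 702., -221.,   36.]), 0.79, array([186., 352.])), (array([ 364., -184.,   39.]), 0.78, array([208., 176.])), (array([ 590., -106.,  116.]), 0.55, array([261., 242.])), (array([585.,   1.,  78.]), 0.37, array([333., 248.]))]
scene port [(array([480., -47.,  82.]), 0.81, array([291., 199.]))]
scene drybox [(array([574., -45.,   4.]), 0.59, array([299., 274.]))]
scene canister [(array([584.,  -2.,  79.]), 0.86, array([331., 248.]))]
side logger_mid [(array([ 585., -106.,  116.]), 0.93, array([302., 224.])), (array([ 699., -224.,   38.]), 0.93, array([383., 296.])), (array([ 365., -181.,   37.]), 0.83, array([180., 310.])), (array([585.,   2.,  80.]), 0.73, array([286., 198.]))]
side port [(array([485., -46.,  83.]), 0.72, array([238., 221.]))]
side drybox []
side canister [(array([588.,   3.,  77.]), 0.72, array([287., 198.]))]
wrist logger_mid []
wrist port []
wrist drybox []
wrist canister []
```

View pics/scene0.png

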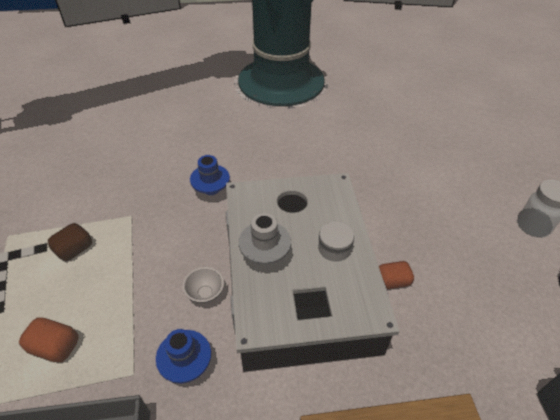

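View pics/side0.png

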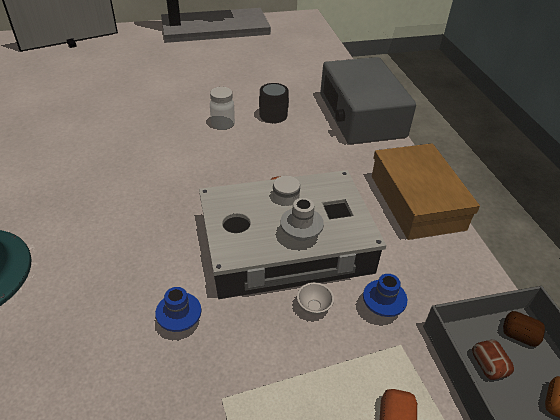

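The real logger is the white and steel one at scene (265,235). The things it could be confused with are:
- blue look-alikes at (210,175) and (182,352)
- the white canister at (336,238)
- the bowl at (204,287)
- a jar at (548,200)

The round port is at (291,202) and the square one at (312,303). Next I take a close wrist view to check.

```bash
python3 - <<'E'
from h import *
from scipy.spatial.transform import Rotation as Ro
o=robot.observe(); print(Ro.from_rotvec(o["tcp_rot"]).as_matrix().round(2))
R0=Ro.from_rotvec(o["tcp_rot"])
ci=viewer.camera_info("wrist"); print("cam centre", (-np.array(ci["R"]).T@ci["t"]).round(), o["tcp_pos"], "fwd",np.array(ci["R"])[2].round(2))
# jaw yaw candidates
for a in range(-180,180,30):
    # x down, y=(cos,sin,0)
    y=np.array([np.cos(np.radians(a)),np.sin(np.radians(a)),0]);x=np.array([0,0,-1.]);M=np.c_[x,y,np.cross(x,y)]
    rv=Ro.from_matrix(M).as_rotvec()
    q=[kin.ik(p,rv) for p in ([587,-106,340],[587,-106,123],[484,-46,93])]
    print(a,[None if k is None else np.round(k,2) for k in q])
E
```

```text
[[-0.    0.23 -0.97]
 [-0.   -0.97 -0.23]
 [-1.    0.    0.  ]]
cam centre [ 221. -614.  385.] [ 151.16801411 -632.19911178  174.72072673] fwd [-0.25 -0.06 -0.97]
-180 [array([-0.79,  0.52,  1.36,  1.58, -0.51,  1.46, -2.54]), array([-0.74,  0.85,  1.34,  1.84, -0.89,  1.23, -2.25]), array([-0.96,  0.7 ,  1.36,  2.12, -0.83,  1.03, -2.3 ])]
-150 [array([ 0.36,  0.28, -0.3 ,  1.51,  0.08,  1.37, -2.57]), array([ 0.22,  0.44, -0.13,  1.78,  0.07,  0.93, -2.55]), array([ 0.26,  0.32, -0.27,  2.05,  0.12,  0.78, -2.7 ])]
-120 [array([ 0.42,  0.29, -0.38,  1.5 ,  0.11,  1.37, -2.06]), array([ 0.31,  0.45, -0.24,  1.77,  0.13,  0.93, -2.08]), array([ 0.37,  0.34, -0.4 ,  2.05,  0.19,  0.79, -2.24])]
-90 [array([ 0.48,  0.3 , -0.46,  1.5 ,  0.13,  1.37, -1.56]), array([ 0.39,  0.47, -0.34,  1.77,  0.19,  0.94, -1.61]), array([ 0.43,  0.35, -0.48,  2.04,  0.23,  0.8 , -1.75])]
-60 [array([ 0.53,  0.31, -0.53,  1.5 ,  0.16,  1.38, -1.06]), array([ 0.47,  0.48, -0.46,  1.76,  0.25,  0.95, -1.14]), array([ 0.48,  0.37, -0.54,  2.04,  0.26,  0.8 , -1.26])]
-30 [array([ 0.58,  0.32, -0.6 ,  1.49,
[... 508 characters left out ...]
.67,  0.35, -0.73,  1.49,  0.24,  1.39,  0.98]), array([ 0.67,  0.56, -0.73,  1.75,  0.43,  1.  ,  0.82]), array([ 0.67,  0.43, -0.78,  2.03,  0.4 ,  0.84,  0.71])]
90 [array([ 0.76,  0.39, -0.86,  1.48,  0.3 ,  1.41,  1.45]), array([ 0.68,  0.57, -0.76,  1.75,  0.45,  1.01,  1.33]), array([ 0.79,  0.49, -0.94,  2.02,  0.52,  0.88,  1.14])]
120 [array([ 0.97,  0.59, -1.31,  1.47,  0.57,  1.51,  1.76]), array([ 0.97,  0.9 , -1.33,  1.73,  0.91,  1.28,  1.51]), array([ 1.  ,  0.75, -1.32,  2.01,  0.85,  1.09,  1.38])]
150 [array([ 0.97,  0.59, -1.31,  1.47,  0.57,  1.51,  2.29]), array([ 0.97,  0.9 , -1.33,  1.73,  0.91,  1.28,  2.04]), array([ 1.  ,  0.75, -1.32,  2.01,  0.85,  1.09,  1.91])]
```

```bash
python3 -c "
import cv2
a=cv2.imread('pics/scene0.png')[170:330,170:400];cv2.imwrite('pics/crop0.png',cv2.resize(a,None,fx=3,fy=3,interpolation=2))"
```

```text
(no output)
```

View pics/crop0.png

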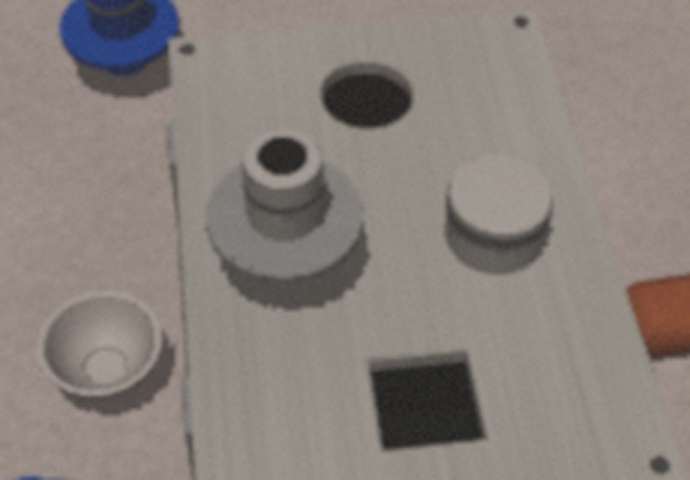

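The crop confirms the choice: a white head on a steel collar, on the plate, with a clear way to the round port. I now move above it for a close measurement.

```bash
cat >> h.py <<'E'
from scipy.spatial.transform import Rotation as Ro
def rv(a):
    y=np.array([np.cos(np.radians(a)),np.sin(np.radians(a)),0]);x=np.array([0,0,-1.]);return Ro.from_matrix(np.c_[x,y,np.cross(x,y)]).as_rotvec()
E
python3 - <<'E'
from h import *
robot.movep([560,-90,290],rv(-30))
print(robot.observe()["t"])
ci=viewer.camera_info("wrist"); im=shot("wrist","w1")
for k in ["logger_mid","port","canister"]:
    print(k,[(np.round(c2w(ci,d["at"]),1),round(d["confidence"],2),np.round(proj(ci,c2w(ci,d["at"])))) for d in viewer.pinpoint(k,"wrist")])
for s in viewer.silhouettes("port","wrist")[:1]:
    v,u=np.nonzero(s["mask"]);print(u.min(),u.max(),v.min(),v.max(),s["confidence"])
    print("bbox->z80",ray(ci,(u.mean(),v.mean()),80).round(1))
E
```

```text
3.2
logger_mid [(array([ 364.4, -178.2,   36.8]), 0.93, array([191., 286.])), (array([ 584.5, -101. ,  120.2]), 0.71, array([299., 179.])), (array([ 701.5, -218.5,   35.6]), 0.68, array([409., 199.])), (array([581.8,   5.4,  78.7]), 0.66, array([250.,  96.]))]
port [(array([479. , -46.2,  85.4]), 0.96, array([200., 178.]))]
canister [(array([581.5,   3.1,  79.3]), 0.73, array([251.,  98.]))]
115 416 0 262 0.73
bbox->z80 [584.  -33.4  80. ]
```

View pics/w1.png

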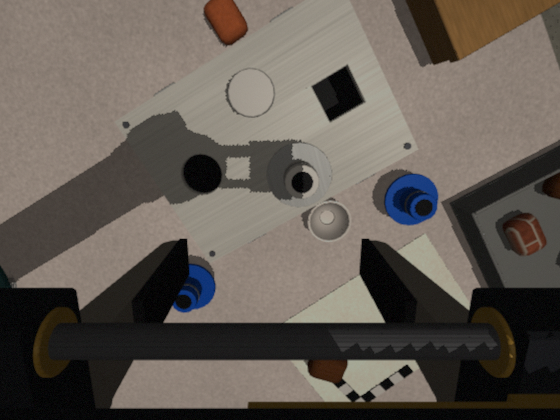

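The wrist view shows the head top at about (302,182), the round port at (203,173), the square port at (338,93) and the canister at (250,93). I'll get positions by casting rays through these pixels, using the ellipses in this view and the scene view.

```bash
python3 - <<'E'
from h import *
ci=viewer.camera_info("wrist");im=cv2.imread('pics/w1.png');g=cv2.cvtColor(im,6)
def blob(g,uv,th,r):
    m=(g<th).astype(np.uint8); n,l,s,c=cv2.connectedComponentsWithStats(m[uv[1]-r:uv[1]+r,uv[0]-r:uv[0]+r],connectivity=4)
    k=l[r,r]; return (c[k]+[uv[0]-r,uv[1]-r]).round(1), s[k]
for nm,uv,z in [("port",(203,173),80),("headhole",(302,182),156),("sq",(335,93),80)]:
    for th in (30,45,60):
        c,s=blob(g,uv,th,32); print(nm,th,c,s,ray(ci,c,z).round(1))
s=viewer.camera_info("scene");gs=cv2.cvtColor(cv2.imread('pics/scene0.png'),6)
for nm,uv,z in [("port",(292,204),80),("headhole",(263,222),156),("sq",(312,304),80)]:
    for th in (45,60):
        c,st=blob(gs,uv,th,28); print(nm,th,c,st,ray(s,c,z).round(1))
E
python3 -c "
import cv2
a=cv2.imread('pics/w1.png')[60:240,150:400];cv2.imwrite('pics/w1c.png',cv2.resize(a,None,fx=3,fy=3,interpolation=2))"
```

```text
port 30 [202.  173.2] [  12   14   39   38 1126] [483.7 -41.6  80. ]
port 45 [201.8 173.2] [  11   13   40   39 1194] [483.5 -41.5  80. ]
port 60 [201.2 173.4] [  10   12   42   41 1304] [482.7 -41.3  80. ]
headhole 30 [301.4 181.8] [ 22  22  20  21 316] [586.6 -96.9 156. ]
headhole 45 [301.4 181.8] [ 22  22  21  21 334] [586.6 -96.9 156. ]
headhole 60 [301.2 182. ] [ 21  22  22  22 357] [586.4 -97.  156. ]
sq 30 [337.7  93.3] [  10    6   49   53 1433] [671.8 -42.   80. ]
sq 45 [337.7  93.2] [  10    6   50   54 1524] [671.9 -41.9  80. ]
sq 60 [338.1  93.1] [  10    5   51   55 1586] [672.3 -42.1  80. ]
port 45 [291.6 203. ] [ 15  19  27  16 302] [487.4 -47.6  80. ]
port 60 [291.7 202.9] [ 14  19  29  17 371] [487.2 -47.4  80. ]
headhole 45 [263.5 222.1] [22 24 14  9 78] [ 587.8 -101.6  156. ]
headhole 60 [263.7 221.6] [ 22  22  15  12 125] [ 586.9 -101.3  156. ]
sq 45 [311.5 304.2] [ 11  15  35  28 697] [675.1 -47.3  80. ]
sq 60 [311.6 304.5] [ 10  15  37  28 817] [675.6 -47.2  80. ]
```

View pics/w1c.png

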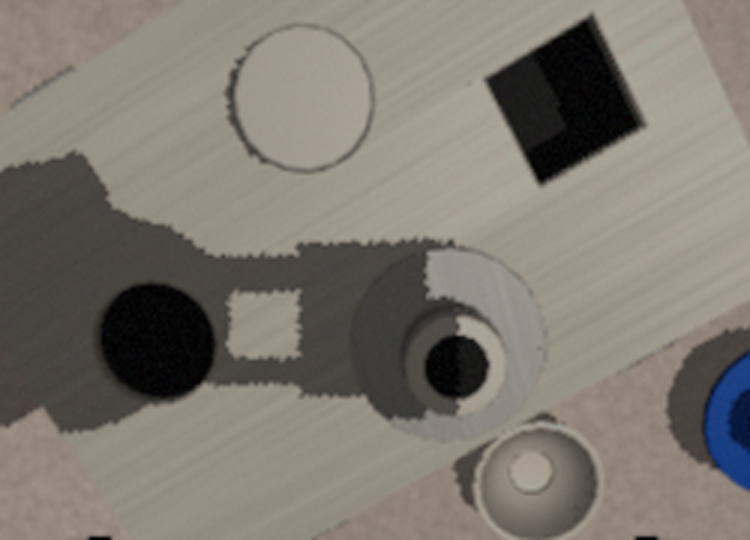

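```bash
python3 - <<'E'
from h import *
robot.movep([586.8,-98.5,172],rv(-30))
o=robot.observe();ci=viewer.camera_info("wrist"); im=shot("wrist","w2"); shot("side","s2"); shot("scene","sc2")
print(o["t"],o["tcp_pos"],o["contact_force"], "tcp px",proj(ci,o["tcp_pos"]).round(1),"head top px",proj(ci,[586.8,-98.5,156]).round(1))
E
```

```text
4.0083 [587.30194793 -98.15968092 172.72509284] [0.1754767  0.12021238 0.25346347] tcp px [276.4 232.4] head top px [275.8 225.2]
```

View pics/w2.png

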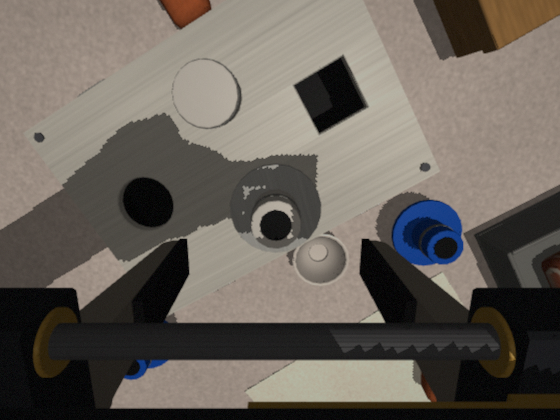

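View pics/s2.png

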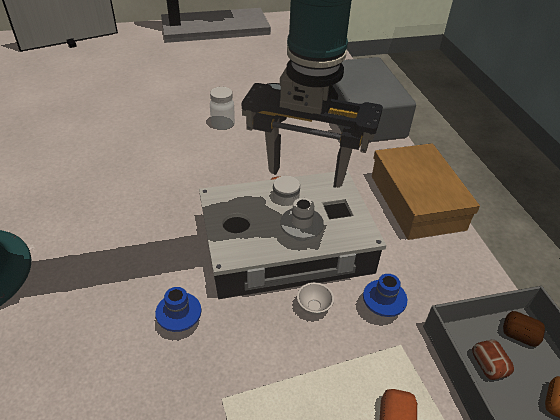

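The head is at (275,225), exactly where (586.8,-98.5) projects, and midway between the fingertips. I descend and grip.

```bash
python3 - <<'E'
from h import *
c=cv2.cvtColor(cv2.imread('pics/w2.png'),6); ci=viewer.camera_info("wrist")
m=(c<40).astype(np.uint8)[170:235,115:180]; n,l,s,cc=cv2.connectedComponentsWithStats(m,connectivity=4);k=l[31,32]
print("port",s[k],ray(ci,cc[k]+[115,170],80).round(1))
robot.servo_line([586.8,-98.5,122],feed=60)
grip(0.46); o=robot.observe(); print(o["t"],o["tcp_pos"],o["contact_force"],o["grip_width"])
shot("wrist","w3")
grip(0.0,12); robot.hold(.2); o=robot.observe(); print(o["t"],o["tcp_pos"],o["contact_force"],o["grip_width"],o["wrist_torque"])
shot("wrist","w4");shot("side","s4")
E
python3 -c "
import cv2,numpy as np
f=lambda n,y,x:cv2.resize(cv2.imread(f'pics/{n}.png')[y:y+140,x:x+180],None,fx=2.2,fy=2.2)
cv2.imwrite('pics/c4.png',np.vstack([np.hstack([f('w3',150,190),f('w4',150,190)]),np.hstack([f('s4',120,220),f('s2',120,220)])])[:600])"
```

```text
port [   7    7   51   50 1968] [485.4 -42.8  80. ]
5.9917 [586.79143056 -98.5334398  121.97625444] [ 0.00749397 -0.23363378 -0.24905829] 0.45924203843316147
6.9667 [586.80180246 -98.51553184 122.00031206] [-0.14404368 -0.77134704  0.09917328] 0.0051724558742695355 [-0.06029352 -0.07111677 -0.0650619 ]
```

View pics/c4.png

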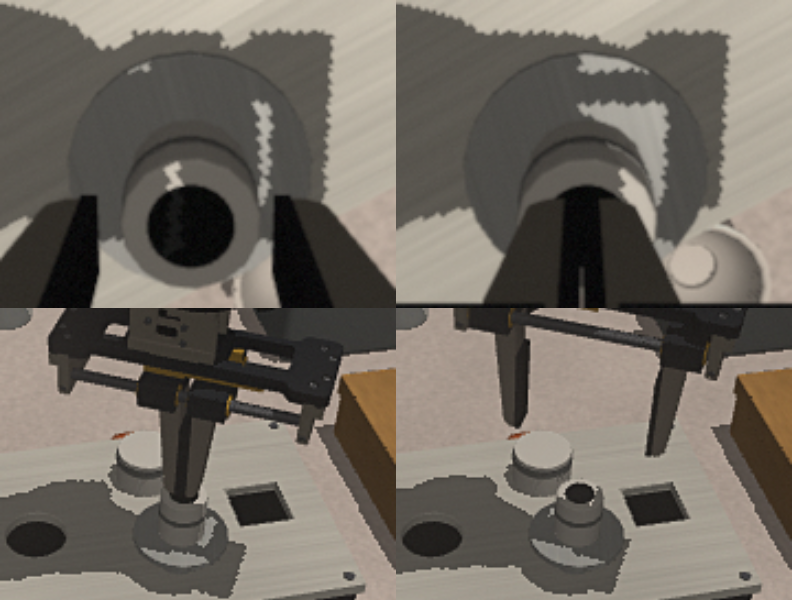

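The gripper shut on nothing (width 0.005), so my head position is off in depth. I triangulate the head from several views before moving.

```bash
python3 - <<'E'
from h import *
o=robot.observe(); ci=viewer.camera_info("wrist"); s=viewer.camera_info("side"); sc=viewer.camera_info("scene")
print("tcp in side",proj(s,o["tcp_pos"]).round(1),"in wrist",proj(ci,o["tcp_pos"]).round(1))
for z in (156,148,140): print(z,"head at wrist",proj(ci,[586.8,-98.5,z]).round(1),"side",proj(s,[586.8,-98.5,z]).round(1))
print("w3 hole ray", [ray(ci,(276,253),z).round(1) for z in (120,130,140,156)])
print("side hole ray (303.5,204.5)", [ray(s,(303.5,204.5),z).round(1) for z in (120,130,140,156)])
print("scene", [ray(sc,(263.6,222),z).round(1) for z in (120,130,140,156)])
def tri(obs):
    A=[];b=[]
    for c,uv in obs:
        R=np.array(c["R"]);C=-R.T@np.array(c["t"]);d=ray(c,uv,0)-C;d/=np.linalg.norm(d);P=np.eye(3)-np.outer(d,d);A.append(P);b.append(P@C)
    return np.linalg.solve(sum(A),sum(B for B in b))
print("tri3",tri([(ci,(276,253)),(s,(303.5,204.5)),(sc,(263.6,222))]).round(1),"side+scene",tri([(s,(303.5,204.5)),(sc,(263.6,222))]).round(1))
E
python3 -c "
import cv2,numpy as np
cv2.imwrite('pics/c5.png',cv2.resize(cv2.imread('pics/s4.png')[130:260,230:390],None,fx=4.5,fy=4.5,interpolation=2))"
```

```text
tcp in side [302.1 218.1] in wrist [276.4 232.3]
156 head at wrist [276.8 252.7] side [303.4 203.4]
148 head at wrist [276.7 247.3] side [303.1 206.9]
140 head at wrist [276.6 242.3] side [302.8 210.4]
w3 hole ray [array([ 579. , -111.5,  120. ]), array([ 581.1, -107.9,  130. ]), array([ 583.1, -104.2,  140. ]), array([586.3, -98.4, 156. ])]
side hole ray (303.5,204.5) [array([598.7, -64.3, 120. ]), array([595.3, -74.5, 130. ]), array([591.8, -84.8, 140. ]), array([ 586.3, -101.1,  156. ])]
scene [array([556.7, -99.2, 120. ]), array([565.3, -99.8, 130. ]), array([ 573.9, -100.5,  140. ]), array([ 587.6, -101.5,  156. ])]
tri3 [ 586.3 -100.1  154.5] side+scene [ 586.7 -101.1  155.4]
```

View pics/c5.png

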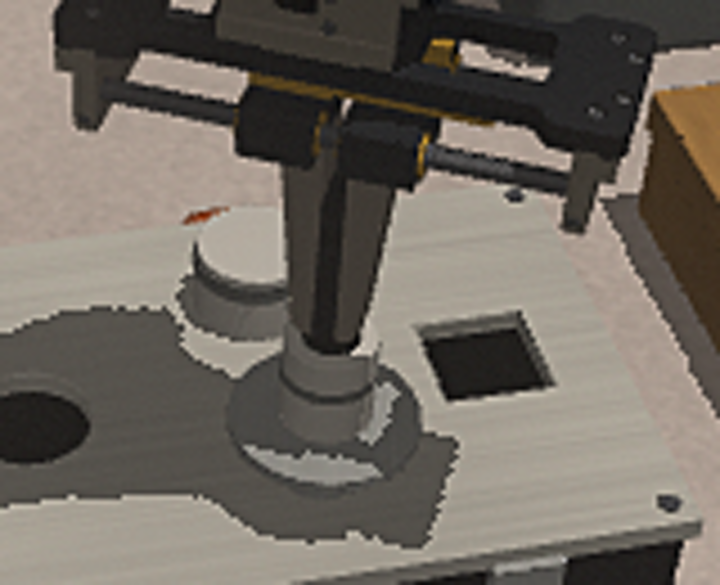

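View pics/w4.png

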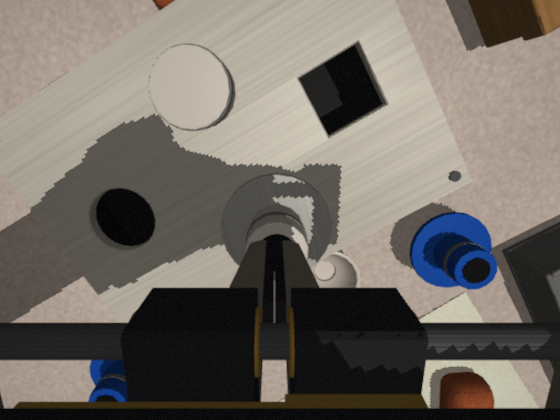

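All three cameras agree on the head, with its top near z 155. The fingertips show about 10 px higher in the side view than the TCP projects, so I suspect the tips aren't where I assume. I raise straight up and measure the shut fingertips.

```bash
python3 - <<'E'
from h import *
robot.servo_line([586.8,-98.5,200],feed=120)
o=robot.observe();print(o["t"],o["grip_width"],o["contact_force"])
for n in ("side","scene","wrist"):
    ci=viewer.camera_info(n); im=shot(n,n+"5"); p=proj(ci,o["tcp_pos"]); print(n,p.round(1), proj(ci,np.array(o["tcp_pos"])+[0,0,20]).round(1))
    x,y=int(p[0]),int(p[1]); im=im.copy()
    c=cv2.resize(im[y-60:y+60,x-60:x+60],None,fx=2.2,fy=2.2,interpolation=2)[:,:,::-1].copy(); cv2.drawMarker(c,(int((p[0]-x+60)*2.2),int((p[1]-y+60)*2.2)),(0,0,255),0,14); cv2.imwrite(f"pics/k{n}.png",c)
cv2.imwrite("pics/k5.png",np.hstack([cv2.imread(f"pics/k{n}.png") for n in ("side","scene","wrist")]))
E
```

```text
7.8667 0.005563270640629568 [ 0.68447986 -0.35263526  0.03829029]
side [304.8 183.5] [305.6 173.7]
scene [265.  198.7] [264.7 187.5]
wrist [276.6 232.5] [276.8 243.8]
```

View pics/k5.png

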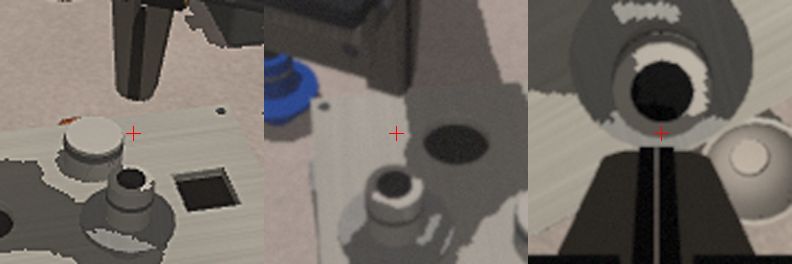

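The shut tips appear about 16 px above the reported TCP in both the side and scene views. The real tips are therefore roughly 30 mm behind the nominal TCP. I quantify that by triangulation.

```bash
python3 - <<'E'
import cv2,numpy as np
for n,(x,y) in {"side":(275,135),"scene":(235,145),"wrist":(245,200)}.items():
    c=cv2.resize(cv2.imread(f"pics/{n}5.png")[y:y+60,x:x+64],None,fx=6,fy=6,interpolation=0)
    for i in range(0,64,10): cv2.putText(c,str(x+i),(i*6,8),0,.3,(0,0,255)); cv2.line(c,(i*6,8),(i*6,14),(0,0,255))
    for i in range(0,60,10): cv2.putText(c,str(y+i),(0,i*6+10),0,.3,(0,255,255)); cv2.line(c,(0,i*6),(8,i*6),(0,255,255))
    cv2.imwrite(f"pics/z{n}.png",np.clip(c.astype(float)*1.8,0,255))
cv2.imwrite("pics/z5.png",cv2.resize(np.hstack([cv2.imread(f"pics/z{n}.png") for n in ("side","scene")]),None,fx=1,fy=1))
E
```

```text
[ WARN:0@0.055] global loadsave.cpp:1063 imwrite_ Unsupported depth image for selected encoder is fallbacked to CV_8U.
```

View pics/z5.png

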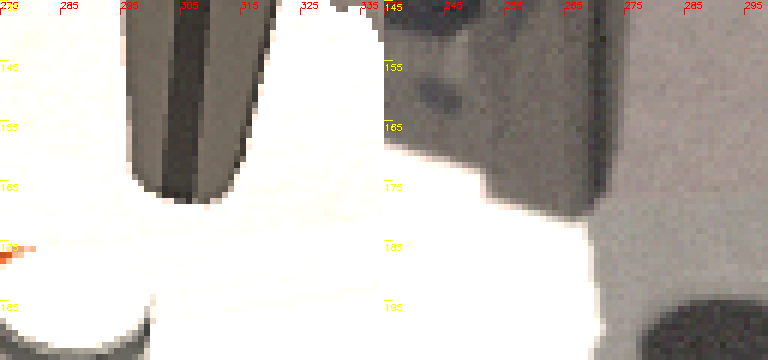

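View pics/zwrist.png

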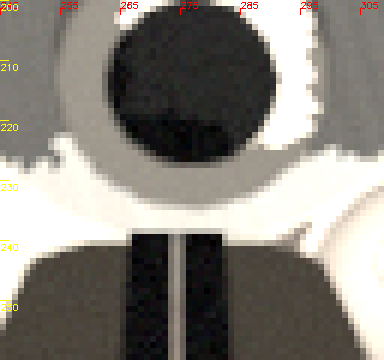

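```bash
python3 - <<'E'
from h import *
o=robot.observe();T=np.array(o["tcp_pos"]);s,sc,w=[viewer.camera_info(n) for n in("side","scene","wrist")]
e=np.array([5,8.66,0])
for k in (0,10,20,25,30,35):
    z=np.array([0,0,k]); print(k,"side near edge",proj(s,T-e+z).round(1),"scene ±",proj(sc,T+e+z).round(1),proj(sc,T-e+z).round(1),"wrist near",proj(w,T+e+z).round(1))
E
```

```text
0 side near edge [303.1 187.5] scene ± [272.3 201.1] [257.9 196.6] wrist near [276.4 217.5]
10 side near edge [303.5 182.7] scene ± [272.3 195.6] [257.7 191.1] wrist near [276.5 222.2]
20 side near edge [303.9 177.8] scene ± [272.2 189.9] [257.4 185.4] wrist near [276.6 227.4]
25 side near edge [304.2 175.3] scene ± [272.2 187. ] [257.3 182.5] wrist near [276.6 230.2]
30 side near edge [304.4 172.8] scene ± [272.2 184.1] [257.2 179.6] wrist near [276.7 233.1]
35 side near edge [304.6 170.2] scene ± [272.1 181.1] [257.  176.6] wrist near [276.8 236.2]
```

The three views agree: the real tips are about 37 mm behind the nominal TCP, with no lateral offset. So the first closing happened just above the head and touched nothing. I open and go down 37 mm further, in steps with a force check.

```bash
python3 - <<'E'
from h import *
grip(1.0)
for z in (112,98,92,87):
    robot.servo_line([586.7,-99.2,z],feed=90); f=np.array(robot.observe()["contact_force"]); print(z,f.round(1))
    if abs(f[2])>4: break
grip(0.46); o=robot.observe(); print(o["t"],o["tcp_pos"],o["grip_width"])
shot("wrist","w6");shot("side","s6")
E
python3 -c "
import cv2,numpy as np
f=lambda n,y,x:cv2.resize(cv2.imread(f'pics/{n}.png')[y:y+140,x:x+180],None,fx=2.2,fy=2.2)
cv2.imwrite('pics/c6.png',np.hstack([f('w6',180,190),f('s6',130,220)]))"
```

```text
112 [-0.6 -0.1  0.9]
98 [ 0.4 -1.   0.5]
92 [-0.3  0.  -0.2]
87 [ 0.   0.  -0.1]
12.175 [586.6739646  -99.19728088  86.98237398] 0.4566578726578828
```

View pics/c6.png

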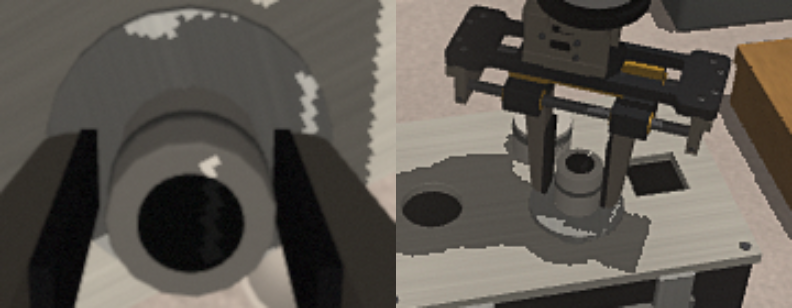

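The fingers now straddle the head, with the tips just above the collar. I close.

```bash
python3 - <<'E'
from h import *
grip(0.3,12); robot.hold(.1); o=robot.observe(); print(o["t"],o["tcp_pos"],o["grip_width"],np.round(o["contact_force"],1),np.round(o["wrist_torque"],2))
ci=viewer.camera_info("wrist");shot("wrist","w7");shot("side","s7")
m=(cv2.cvtColor(cv2.imread('pics/w7.png'),6))
E
python3 -c "
import cv2,numpy as np
cv2.imwrite('pics/c7.png',cv2.resize(cv2.imread('pics/s7.png')[140:260,220:380],None,fx=3,fy=3))"
```

```text
12.6333 [586.77895728 -99.25510511  87.01350258] 0.38919485883973853 [0.1 0.6 0.9] [-0.1  -0.11 -0.02]
```

View pics/c7.png

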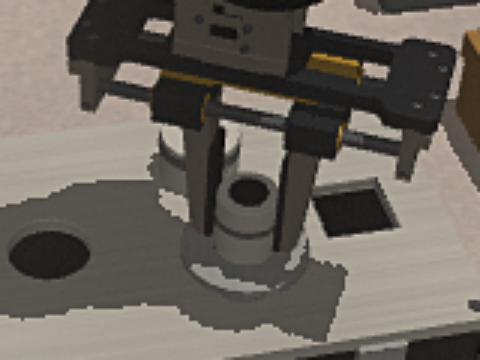

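View pics/w7.png

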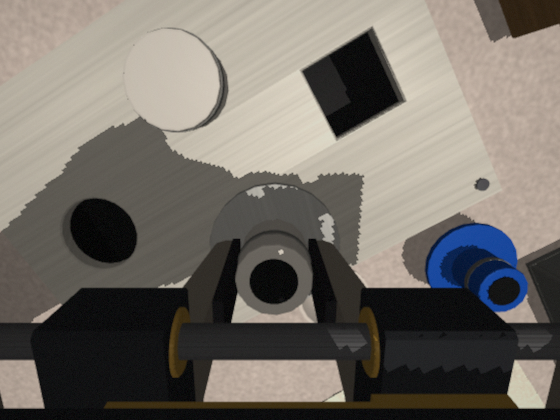

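The grip reads 35.8 mm, which matches the head. I slide it to the port along the plate, checking force along the way.

```bash
python3 - <<'E'
from h import *
a=np.array([586.7,-99.2,86.8]);b=np.array([485,-44.5,86.8])
for s in (.33,.66,1):
    robot.servo_line(list(a+(b-a)*s),feed=60); o=robot.observe(); print(round(o["t"],2),np.round(o["tcp_pos"],1),o["grip_width"],np.round(o["contact_force"],1))
shot("wrist","w8");shot("side","s8");shot("scene","sc8")
E
python3 -c "
import cv2,numpy as np
f=lambda n,y,x:cv2.resize(cv2.imread(f'pics/{n}.png')[y:y+140,x:x+180],None,fx=2,fy=2)
cv2.imwrite('pics/c8.png',np.vstack([np.hstack([f('w8',150,190),f('s8',130,170)]),np.hstack([f('sc8',140,220),f('s7',130,220)])]))"
```

```text
13.52 [552.2 -80.5  86.8] 0.39072857738327943 [-3.   1.3  3.5]
14.3 [518.5 -62.5  86.8] 0.3876506870308515 [-2.6  1.4  5.3]
15.11 [485.1 -44.6  86.8] 0.3871491877550845 [ 0.4  0.7 -2.2]
```

View pics/c8.png

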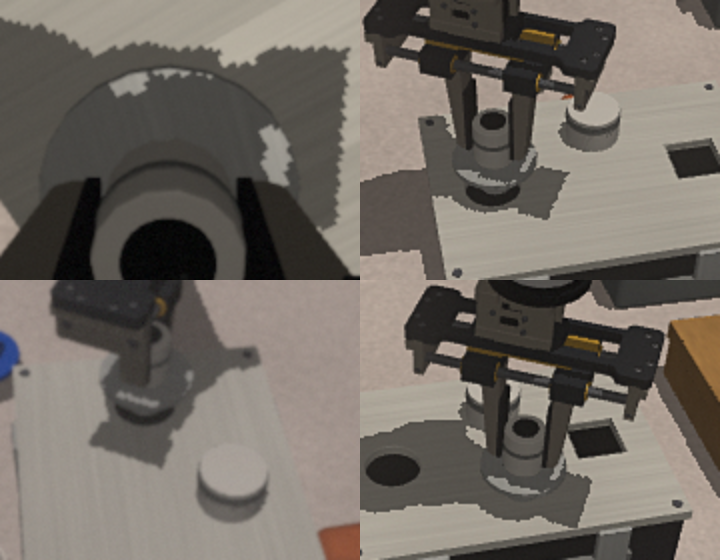

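During the slide the plate pushed back with about 4–5 N. Now it reads −2 N, the logger's own weight, so the foot is over the opening. I lower it with a force check.

```bash
python3 - <<'E'
from h import *
z=86.8
while z>56:
    z-= 4 if z>62 else 1
    robot.servo_line([485,-44.5,z],feed=40); o=robot.observe(); f=np.array(o["contact_force"]); print(round(z,1),f.round(1))
    if f[2]>4 or np.hypot(f[0],f[1])>6: print("stop");break
print(o["t"],o["grip_width"]); shot("wrist","w9");shot("side","s9");shot("scene","sc9")
E
python3 -c "
import cv2,numpy as np
f=lambda n,y,x:cv2.resize(cv2.imread(f'pics/{n}.png')[y:y+140,x:x+180],None,fx=2,fy=2)
cv2.imwrite('pics/c9.png',np.hstack([f('w9',150,190),f('s9',130,170)]))"
```

```text
82.8 [ 0.1 -0.4 -1.3]
78.8 [ 0.1  0.3 -1.3]
74.8 [ 0.  -0.  -1.9]
70.8 [-0.2  0.7 -0.9]
66.8 [-0.2 -0.6 -2. ]
62.8 [ 0.7 -0.1 -2.1]
58.8 [-0.3  0.5 -1.9]
57.8 [-0.1  0.  -1.9]
56.8 [ 0.  -0.4 -0.6]
55.8 [-1.3 -0.   7. ]
stop
17.7583 0.3892153073756039
```

View pics/c9.png

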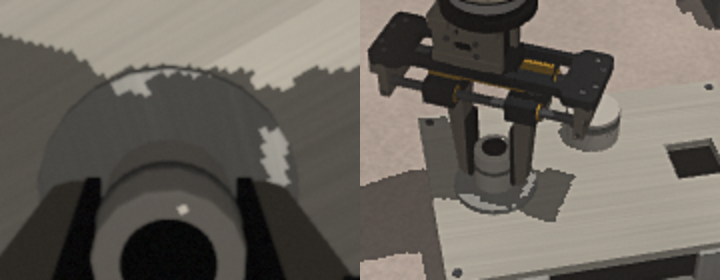

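The collar is on the plate: there was contact at a 30–31 mm drop. I release slowly, retreat and check.

```bash
python3 - <<'E'
from h import *
robot.servo_line([485,-44.5,56.6],feed=30)
grip(0.5); grip(0.9); robot.servo_line([485,-44.5,140],feed=90); robot.movep([500,-60,250],rv(-30)); robot.hold(.2)
o=robot.observe(); print(o["t"],np.round(o["contact_force"],1))
for n in("wrist","side","scene"):
    shot(n,n+"10"); ci=viewer.camera_info(n)
    for k in("logger_mid","canister"): print(n,k,[(np.round(c2w(ci,d["at"]),1),round(d["confidence"],2)) for d in viewer.pinpoint(k,n)])
E
python3 -c "
import cv2,numpy as np
f=lambda n,y,x:cv2.resize(cv2.imread(f'pics/{n}.png')[y:y+140,x:x+180],None,fx=2.2,fy=2.2)
cv2.imwrite('pics/c10.png',np.hstack([f('side10',140,180),f('scene10',150,220)]))"
```

```text
21.0083 [-0.5  0.1  0. ]
wrist logger_mid [(array([483.4, -43.2,  89.5]), 0.81), (array([ 703.9, -220. ,   36.2]), 0.66), (array([ 366.5, -177.6,   38.9]), 0.56)]
wrist canister [(array([582. ,   3.6,  78. ]), 0.79)]
side logger_mid [(array([ 698.1, -221.6,   37. ]), 0.72), (array([ 362.3, -182.7,   36.7]), 0.63)]
side canister [(array([582.5,   3.4,  81.9]), 0.97)]
scene logger_mid [(array([485.8, -50.5,  88.9]), 0.85), (array([ 361.2, -183.6,   37. ]), 0.81), (array([ 702.8, -223.2,   37.1]), 0.56)]
scene canister [(array([584.7,  -1. ,  79.6]), 0.59)]
```

View pics/c10.png

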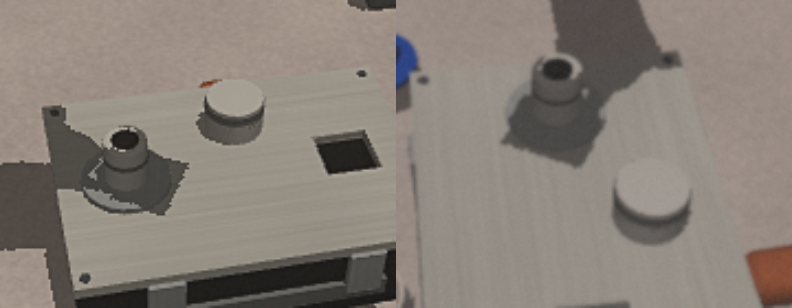

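View pics/wrist10.png

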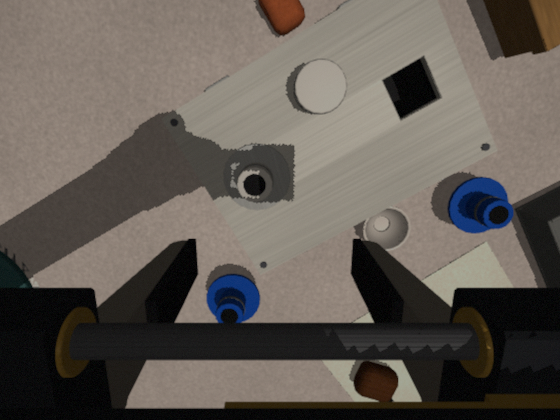

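The logger is seated upright and flat in the round port, at (255,184) in the wrist view. Its mid point reads z≈89, where 88 is expected. The canister at (320,86) hasn't moved and the gripper is clear, so I hand in.

```bash
python3 -c "
from h import *
robot.job_done()"
```

```text
the job is handed in; nothing more can be done
```

The humidity logger is seated in the round port with its collar flat on the plate. I let go, moved the gripper clear and handed the job in at about 21 s of the 40 s allowed.

- **Slide:** I gripped the white head and slid it along the plate with light contact, about 3–5 N from the plate. Over the port the reading fell to about −2 N, the logger's own weight.
- **Seating:** I lowered it until the collar touched after a 30–31 mm drop, as expected for a 30 mm foot. That touch briefly read 7 N.
- **Last checks:** The wrist and scene cameras put the logger's mid point at z ≈ 89 mm, where 88 is expected. The pictures show it upright and flat. The canister reads within about 4 mm of where it was, which is the detector's own error.

**What went wrong or disagreed:**
- **First grip missed:** It closed on nothing, just above the head. The real fingertips sit about 37 mm behind the reported TCP, which I measured from three cameras and corrected before the second grip.
- **Cameras disagreed:** The wrist and scene cameras differed by 4–7 mm in y, so I used a value in between. That is within the 10 mm play of the port.
- **One missed detection:** In the last check the side-camera detector did not report the seated logger, but the side picture shows it in place.

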